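Let the tray lift down on its ratchet

ROBOT

A 6-joint arm with a two-finger parallel gripper is mounted at the origin on the work surface. World frame = base frame: x ahead of the robot, y to its left, z up, the work surface at z = 0. Lengths are in m, angles in degrees, forces in N, time in s.
With the tool pointing down it reaches from about 0.325 to 1 m from the base axis. Payload 5.1 kg.
Tool frame: the origin (TCP) lies midway between the tips of the shut fingers; the grasp point (between the pads) lies 19 mm behind it; z points along the fingers, y is the line along which they close (so a half turn about z gives the same grasp; the last joint's range is limited). The gripper opens to 85 mm and grips with 20 to 120 N. Pads are 22 mm wide; open, the fingers measure 114 mm over their backs; the gripper's body (76 mm by 85 mm) begins 54 mm behind the grasp point. The pads swing forward as they close: fully open they stand 13 mm farther back than shut.
Start: joints at [67.804, 7.093, 94.555, -0, 78.352, -4.733], TCP at [0.195, 0.62, 0.231] pointing down, gripper open.
Joint ranges: [-149.61, 149.61], [-58.7, 133.49], [1.44, 155.28], [-77.14, 257.14], [18.33, 153.61], [-166.67, 166.67]. Speed limits (degrees/s): [147.25, 147.25, 180, 180, 180, 180].

INTERFACE

Orientations are given as [roll, pitch, yaw] about the fixed x, y, z axes, in that order (R = Rz(yaw) Ry(pitch) Rx(roll)).
In Python, from station import bot, eyes gives the robot as it stands.
- The arm moves only by the tool send_rows, never from a script. Its argument "targets" is text: rows parted by semicolons, each of 5 numbers parted by spaces: the gripper's target within -1 to 1 (fully open at 1, half-way at 0, shut at -1), then the shift along the tool's x, y, z in m, then the turn about the tool's z in degrees. In form: jaw tx ty tz twist; .... A call has 1 to 20 rows; each row shifts and turns the commanded pose from where the row before left it, along the tool's axes as they then stand; what a row does not reach is not made up. A row lasts 1/10 s, in which the tool goes at most 50 mm and 8.59 degrees, less where a joint would pass 70% of its speed; a pose out of reach is approached as far as the arm can. A call with a gripper value outside its range is refused whole. The fingers move at their own pace and stop on an object; "force" is the grip in N (left out, the last holds). Time passes only in rows, so rows that do not move let the fingers close. It gives the time, the measured TCP pose, the force, the opening and the grip force at its end, in the units of the state.
- bot.sense(): the state, without advancing time (a new reading comes with each control period).
- eyes.grab_frame(name): name is "side" or "top"; returns a dict with "frame" (420x560x3 uint8, blue, green, red), "fx", "fy", "cx", "cy" (pixels), "eye" and "orientation" of the camera in the world. Camera axes: x right, y up, looking along -z (the intrinsics and any distortion apply to the point x, -y, -z); pixel columns grow to the right and rows downward; lengths in m; the calibration is good to about 2 mm. A picture is of the moment at which its call begins. There is no depth.
- bot.finish_job(): hands the job in; it is judged then, once.
The state is a dict: "time_s": time; "joints": joint angles; "dq": joint speeds; "effort": joint torques, N m; "tool_pos": TCP position; "tool_rot": TCP orientation; "contact_force": force on the tool from outside, world axes, zero at the start; "moment": the same for the moment, N m; "opening": finger opening in m; "finger_force": force on a finger pad.
Only numpy, scipy, OpenCV 4.12 (cv2) and the standard library are available. Lean on these libraries where they do the work, as an engineer would, in place of code of your own. Each camera call takes 0.05 s, during which the arm holds its last target. There are 200 camera calls.

TASK

Lower the loaded tray of the bench lift until its red pointer stops at the green marker. Press the yellow pad gently down until its lever bears on the black rubber buffer, which lifts the red pawl clear of the toothed wheel; keep it there while the tray sinks, then let go in time for the pawl to drop back into the teeth and hold the tray. Do not push on the tray or the drum, and leave the tub on the tray and the other goods as they are.

Things in the scene. Friction and masses are not known exactly. Their poses are not given: they have to be found in the camera images.
- lift: Bench tray lift, fixed to the table, 190 x 480 x 262 mm. Origin at table height, straight below the drum's axis. x: along the drum's axis (120 mm up); y: from the drum towards mast and tray (tray at y +105 to +290 mm, yellow pad at y -150 mm); z up. With the pawl clear the tray's weight turns the drum back against an oil damper.
- tail (a point): Upper face of the red pawl lever's tail, straight below the middle of the yellow push pad (28 mm across, 6 mm thick, flat, at lift x +20, y -150 mm). The pad stands on a screw set differently each time: its top is 12 to 40 mm above this point and is not measured; find it by touch. This point is 153 mm above the table and sinks with the pad.
- pawl: Red see-saw pawl lever, 172 mm long, 14 mm wide, tail stepped down. Origin on its pivot (lift y -80 mm, 168 mm up); y runs from tail to nose, which hooks the wheel's top. Pushed at its pad it gives at 4 to 10 N while the loaded tooth rubs; after about 5 mm of pad travel the nose is clear and only a 3 to 5 N spring pushes back. It springs back when let go. More than 18 N on it bends it.
- buffer: Black rubber buffer, 20 mm across, on a grey post under the lever's tail. Origin: middle of its top. The lever meets it after about 6 mm (5.5 to 7) of pad travel; it then yields only about 1 mm per 12 N. The lever should bear on it with a few newtons: a total push on the pad of 8 to 14 N is right.
- drum: Blue drum with crank and steel ratchet wheel (16 teeth, 110 mm across, at lift x +20 mm); origin on its axis, 120 mm above the table. It drives the tray by pinion and rack: one tooth is 9.8 mm of tray height. Not to be touched.
- carriage: Blue carriage with brass rack and steel tray (180 x 185 mm, rim 16 mm). Origin above the lift's, at the height of tray floor and pointer. With the pawl clear it sinks by itself at 8 to 30 mm/s (unknown load), at most 90 mm; once let go it sinks up to 10 mm more, to the next tooth. It cannot be brought up again. Not to be touched.
- pointer (a point): Tip of the small red pointer on the tray's edge beside the black scale rail; moves with the tray.
- marker_mid (a point): Centre of the green marker block (18 x 18 x 24 mm) on the black scale rail, fixed for the run, 30 to 72 mm below the pointer's start. The pointer must stop level with the block, so within 12 mm up or down of this point.
- tub_mid (a point): Centre (half-way up) of the white lidded tub, 98 mm across, 66 mm high, standing loose on the tray; its lid is 281 mm above the table at the start, so pass well above it.
- foil_a: Loose filled foil container, 164 x 113 x 40 mm, in front of the lift. Origin under its middle. Leave alone.
- foil_b: Loose filled foil container like the other. Leave alone.
- sauce: Loose yellow sauce bottle, 60 mm across, 170 mm high. Leave alone.
- pickles: Loose glass jar, 76 mm across, 100 mm high. Leave alone.
- spoon: Loose black serving spoon, 240 mm long. Leave alone.
- bowl: Loose steel bowl, 120 mm across. Leave alone.
Not all that is in view belongs to the job. What is shaped like the part that bears tub_mid but blue or pink is not meant.

How it is judged (in metres and radians):
On the way:
1. the pawl is held clear, its lever on the rubber buffer (more than 1.5 N), while the tray sinks, for half a second (contact force between pawl and buffer above 1.5 N and linear speed of carriage above 0.003 m/s), for 0.5 s.
At the end, for the whole second after the job is handed in: The pointer stands still within 12 mm up or down of the green marker's centre, the pawl is back in the teeth and bears the tray's load (more than 1 N on the wheel), the tub stands upright on the tray, and the robot touches nothing (z of pointer in the frame of marker_mid between -0.012 and 0.012 m and contact force between pawl and drum above 1 N and linear speed of carriage below 0.002 m/s and z of tub_mid in the frame of carriage between 0.025 and 0.045 m).
It fails at once if more than 18 N on the pawl lever or its pad (contact force between any of the fingers, the arm and pawl above 18 N).
It fails at once if the robot pushes the tray, the drum or the buffer (contact force between any of the arm, the fingers and carriage above 1 N or contact force between any of the arm, the fingers and drum above 1 N or contact force between any of the arm, the fingers and buffer above 1 N).
It fails at once if the tub tips (angle between tub_mid's own z axis and vertical above 0.3 rad).
It fails at once if other goods are moved more than 30 mm (distance of any of foil_a, foil_b, sauce, pickles, spoon, bowl from where it was at the start of the episode above 0.03 m).
It also fails if it takes over 48 s, if anything falls off the work surface, if the arm or the gripper's body presses on something with over 40 N, if the wrist force passes 120 N, or if a joint passes its speed limit or range.

## Working session

There is one attempt and no reset: what is moved stays moved. The work goes in short steps, Python scripts to look and compute and a tool call to move; the robot and the scene stay as the last step left them, time stands still between calls to the robot, and variables do not carry over. Pictures are saved under pics/ and viewed, at most 10 in all, crops included, and the job is handed in when it is done.

Besides the shell and the picture viewer there is one more tool, called as name(argument=value, ...) on one line, values as JSON. send_rows: Moves the arm, as the interface text tells. Its arguments: {"type":"object","properties":{"targets":{"type":"string"},"force":{"type":"number"}},"required":["targets"]}

```bash
mkdir -p pics; ls
python3 - <<'E'
from station import bot, eyes
import cv2
print(bot.sense())
for n in("side","top"):
    f=eyes.grab_frame(n); cv2.imwrite(f"pics/{n}0.png",f["frame"]); print({k:v for k,v in f.items() if k!="frame"})
E
```

```text
pics
{'time_s': 0.0, 'joints': array([ 6.78029758e+01,  7.13284562e+00,  9.46343028e+01, -3.86070327e-04,
        7.83531490e+01, -4.73134586e+00]), 'dq': array([-0.03206219,  0.02393117, -0.00588644, -0.02005133,  0.00036848,
        0.03539058]), 'effort': array([ 2.51391742e-03, -4.23584926e+01, -3.65461314e+01,  4.25805865e-05,
        6.64509818e-03,  1.69687496e-05]), 'tool_pos': array([0.19486809, 0.61945253, 0.2300581 ]), 'tool_rot': array([-1.79880081e+02, -9.54590073e-03,  1.62534390e+02]), 'contact_force': array([ 0.04047066,  0.15307778, -0.07125944]), 'moment': array([-0.03505046, -0.02071539,  0.01496411]), 'finger_force': 0.0, 'opening': 0.08535642714169206}
{'fx': 408.40273769015516, 'fy': 408.40273769015516, 'cx': 281.4234107727629, 'cy': 207.52575392760116, 'eye': array([-0.20000865, -0.9243666 ,  0.88768133]), 'orientation': array([ 58.76711267,   0.0970583 , -39.98090724])}
{'fx': 457.5853770633851, 'fy': 457.5853770633851, 'cx': 278.7015022693785, 'cy': 212.26805527566478, 'eye': array([ 0.41794386, -0.0083221 ,  1.57758747]), 'orientation': array([  5.80858148,  -0.26154337, -90.83524149])}
```

View pics/side0.png

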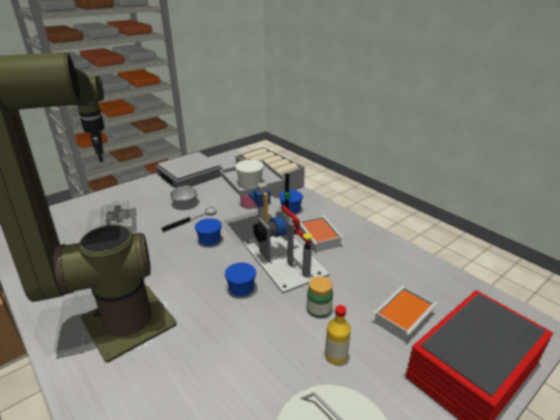

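View pics/top0.png

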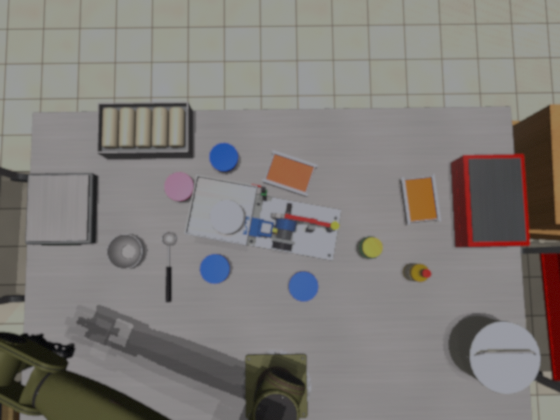

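The lift is at about (185–340, 175–258) in the top view, with the tub at (226,217) and the yellow pad near (335,225). In the side view the lift spans (235–325, 160–285).

Run:
```python
import cv2
t=cv2.imread("pics/top0.png")[165:265,180:350]; s=cv2.imread("pics/side0.png")[155:290,220:340]
cv2.imwrite("pics/t1.png",cv2.resize(t,None,fx=4.7,fy=4.7,interpolation=cv2.INTER_CUBIC))
cv2.imwrite("pics/s1.png",cv2.resize(s,None,fx=4.4,fy=4.4,interpolation=cv2.INTER_CUBIC))
```

```text
(no output)
```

View pics/t1.png

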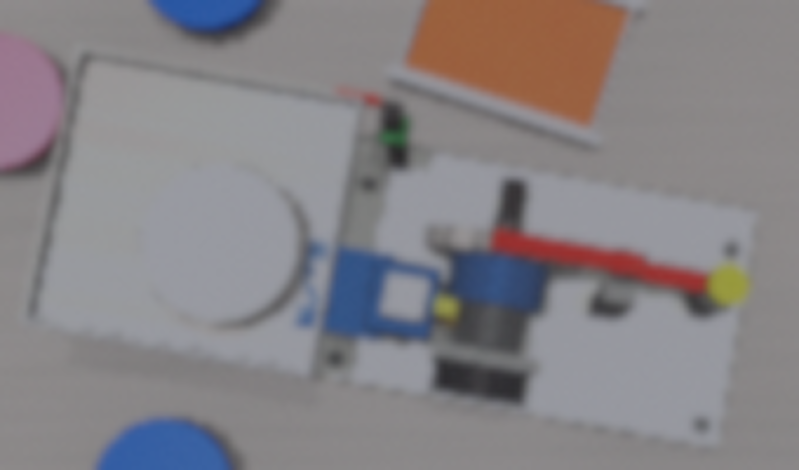

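View pics/s1.png

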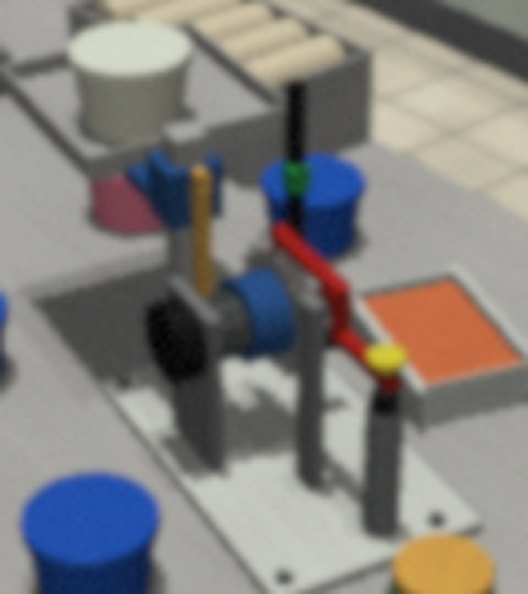

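```bash
cat > h.py <<'E'
import numpy as np
from scipy.spatial.transform import Rotation as R
C={'side':(408.4027,281.4234,207.5258,[-0.20000865,-0.9243666,0.88768133],[58.76711267,.0970583,-39.98090724]),
'top':(457.5854,278.7015,212.2681,[0.41794386,-.0083221,1.57758747],[5.80858148,-.26154337,-90.83524149])}
def ray(n,u,v):
    f,cx,cy,e,o=C[n]; d=R.from_euler('xyz',o,degrees=True).apply([(u-cx)/f,-(v-cy)/f,-1]); return np.array(e),d/np.linalg.norm(d)
def tri(a,b):
    (p,d),(q,e)=ray('side',*a),ray('top',*b)
    s,t=np.linalg.lstsq(np.c_[d,-e],q-p,rcond=None)[0]
    return (p+s*d+q+t*e)/2,np.linalg.norm(p+s*d-q-t*e)
def atz(n,u,v,z): p,d=ray(n,u,v); return p+d*(z-p[2])/d[2]
def proj(n,P):
    f,cx,cy,e,o=C[n]; c=R.from_euler('xyz',o,degrees=True).inv().apply(np.array(P)-e); return cx+f*c[0]/-c[2], cy-f*c[1]/-c[2]
T=lambda x,y:(180+x/4.7-.4,165+y/4.7-.4)
S=lambda x,y:(220+x/4.4-.4,155+y/4.4-.4)
E
python3 - <<'E'
from h import *
np.set_printoptions(precision=4,suppress=True)
print('pad',tri(S(386,354),T(728,285)))
print('marker',tri(S(297,178),T(396,135)))
print('lid',tri(S(130,48),T(228,244)))
for z in(.17,.19): print('pad top',atz('top',*T(728,285),z))
print('corners',[atz('top',*T(*c),.01) for c in((757,212),(717,443))])
print('tray corners',[atz('top',*T(*c),.231) for c in((84,53),(30,318),(312,378),(362,100))])
print('pointer',atz('top',*T(345,91),.215),atz('top',*T(380,100),.215))
E
```

```text
pad (array([ 0.5186, -0.1888,  0.1671]), np.float64(0.00013883189926713335))
marker (array([0.6209, 0.0274, 0.1769]), np.float64(0.0027390280553457177))
lid (array([0.5384, 0.1288, 0.2806]), np.float64(0.0031737025942903396))
pad top [ 0.5184 -0.1883  0.17  ]
pad top [ 0.517  -0.1858  0.19  ]
corners [array([ 0.5832, -0.2315,  0.01  ]), array([ 0.4151, -0.1977,  0.01  ])]
tray corners [array([0.6672, 0.224 , 0.231 ]), array([0.4996, 0.2572, 0.231 ]), array([0.4595, 0.081 , 0.231 ]), array([0.6347, 0.0481, 0.231 ])]
pointer [0.6432 0.0596 0.215 ] [0.6371 0.0372 0.215 ]
```

Pad at about (0.5186, -0.189, 0.167). In lift coordinates that matches x +20, y -150, with lift yaw about -11.4°. The marker is at z≈0.177 and the pointer starts at z≈0.215, so the drop is about 38 mm, or 4 teeth (39.2 mm). The tub meant is the white one on the tray (top px 226,217, lid measured at z 0.281). The blue ones (215,268), (303,286), (223,157) and the pink one (179,186) stand on the table.

send_rows(targets="-1 0 0 -0.04 0;-1 0 0 -0.04 0;-1 0 0 -0.04 0;-1 -0.0184 -0.0225 0 0;-1 -0.0184 -0.0225 0 0;-1 -0.0184 -0.0225 0 0;-1 -0.0184 -0.0225 0 0;-1 -0.0184 -0.0225 0 0;-1 -0.0184 -0.0225 0 0;-1 -0.0184 -0.0225 0 0;-1 -0.0184 -0.0225 0 0;-1 -0.0184 -0.0225 0 0;-1 -0.0184 -0.0225 0 0;-1 -0.0184 -0.0225 0 0;-1 -0.0184 -0.0225 0 0;-1 -0.0184 -0.0225 0 0;-1 -0.0184 -0.0225 0 0;-1 -0.0184 -0.0225 0 0;-1 -0.0184 -0.0225 0 0;-1 -0.0184 -0.0225 0 0", force=40)

```text
time_s: 2.1
tool_pos: [0.3787, 0.1601, 0.3509]
tool_rot: [-180.0, -0.0, 162.5]
contact_force: [-0.6, 0.0, -0.3]
opening: 0.0002
finger_force: 0.0
```

send_rows(targets="-1 -0.0184 -0.0225 0 0;-1 -0.0184 -0.0225 0 0;-1 -0.0184 -0.0225 0 0;-1 -0.0184 -0.0225 0 0;-1 -0.0184 -0.0225 0 0;-1 -0.0184 -0.0225 0 0;-1 -0.0184 -0.0225 0 0;-1 -0.0184 -0.0225 0 0;-1 -0.0184 -0.0225 0 0;-1 -0.0184 -0.0225 0 0;-1 -0.0184 -0.0225 0 0;-1 -0.0184 -0.0225 0 0;-1 -0.0184 -0.0225 0 0;-1 0 0 0 0;-1 0 0 0 0;-1 0 0 0 0")

```text
time_s: 3.7
tool_pos: [0.5188, -0.1888, 0.3511]
tool_rot: [180.0, -0.0, 162.6]
contact_force: [-0.0, -0.0, -0.4]
opening: -0.0005
finger_force: 0.0
```

send_rows(targets="-1 0 0 0.04 0;-1 0 0 0.04 0;-1 0 0 0.03 0;-1 0 0 0.02 0;-1 0 0 0.015 0;-1 0 0 0.01 0;-1 0 0 0.01 0;-1 0 0 0.005 0;-1 0 0 0 0;-1 0 0 0 0;-1 0 0 0 0")

```text
time_s: 4.8
tool_pos: [0.5196, -0.1898, 0.1823]
tool_rot: [-180.0, 0.1, 162.5]
contact_force: [-0.3, 0.2, 0.1]
opening: 0.0001
finger_force: 0.0
```

Run:
```python
from station import eyes
import cv2
f=[eyes.grab_frame(n)["frame"] for n in("side","top")]
cv2.imwrite("pics/side_ref.png",f[0]);cv2.imwrite("pics/top_ref.png",f[1])
a=cv2.resize(f[0][155:290,220:340],None,fx=3.5,fy=3.5,interpolation=2);b=cv2.resize(f[1][170:270,240:350],None,fx=3.4,fy=4.725,interpolation=2)
b=cv2.resize(b,(374,a.shape[0]));import numpy as np
cv2.imwrite("pics/c2.png",np.hstack([a,b]))
```

```text
(no output)
```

View pics/c2.png

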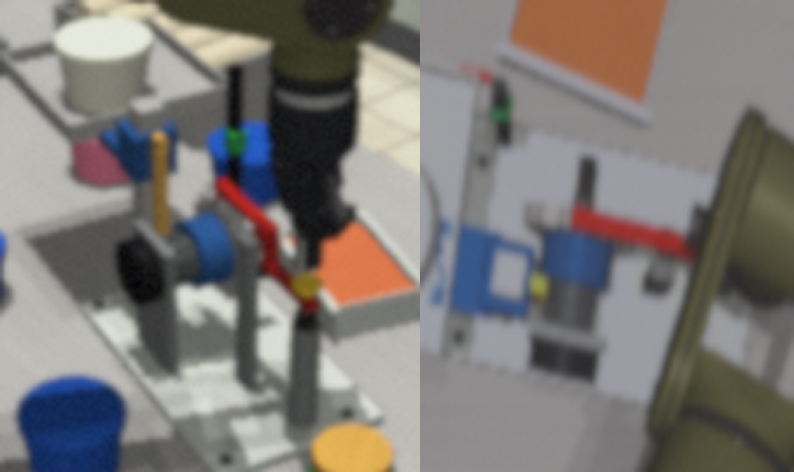

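The fingertips stand just above the yellow pad (side crop 307,280). The tub and tray stay visible in the side view for tracking. Next is feeling for the pad.

send_rows(targets="-1 0 0 0.002 0;-1 0 0 0.002 0;-1 0 0 0.002 0;-1 0 0 0.002 0;-1 0 0 0.001 0;-1 0 0 0 0")

```text
time_s: 5.5
tool_pos: [0.5189, -0.1894, 0.172]
tool_rot: [180.0, -0.0, 162.5]
contact_force: [0.5, 0.1, -0.2]
opening: 0.0001
finger_force: 0.0
```

send_rows(targets="-1 0 0 0.001 0;-1 0 0 0.001 0;-1 0 0 0 0")

```text
time_s: 5.8
tool_pos: [0.519, -0.1895, 0.1702]
tool_rot: [180.0, -0.0, 162.5]
contact_force: [-0.1, 0.6, 0.3]
opening: 0.0003
finger_force: 0.0
```

send_rows(targets="-1 0 0 0.001 0;-1 0 0 0 0")

```text
time_s: 6.0
tool_pos: [0.519, -0.1895, 0.1692]
tool_rot: [180.0, -0.0, 162.5]
contact_force: [0.5, -0.8, 0.4]
opening: -0.0003
finger_force: 0.0
```

send_rows(targets="-1 0 0 0.001 0;-1 0 0 0 0")

```text
time_s: 6.2
tool_pos: [0.519, -0.1895, 0.1682]
tool_rot: [180.0, -0.0, 162.5]
contact_force: [-0.7, -0.9, 0.1]
opening: 0.0001
finger_force: 0.0
```

send_rows(targets="-1 0 0 0.001 0;-1 0 0 0 0")

```text
time_s: 6.4
tool_pos: [0.5192, -0.1896, 0.1677]
tool_rot: [-180.0, 0.0, 162.5]
contact_force: [-0.9, 0.4, 3.0]
opening: -0.0002
finger_force: 1.1
```

Contact at z≈0.168, so the lever should meet the buffer near z≈0.162.

send_rows(targets="-1 0 0 0.0015 0;-1 0 0 0.0015 0")

```text
time_s: 6.6
tool_pos: [0.5194, -0.1896, 0.166]
tool_rot: [180.0, 0.0, 162.5]
contact_force: [-2.7, 2.9, 9.0]
opening: 0.0003
finger_force: 4.1
```

send_rows(targets="-1 0 0 0.0015 0;-1 0 0 0.0015 0")

```text
time_s: 6.8
tool_pos: [0.5194, -0.1895, 0.163]
tool_rot: [180.0, 0.0, 162.5]
contact_force: [-3.7, 1.8, 8.6]
opening: 0.0
finger_force: 4.0
```

send_rows(targets="-1 0 0 0.001 0")

```text
time_s: 6.9
tool_pos: [0.5194, -0.1894, 0.1617]
tool_rot: [180.0, 0.0, 162.5]
contact_force: [-1.3, 2.3, 2.8]
opening: -0.0001
finger_force: 1.9
```

```bash
cat > trk.py <<'E'
from station import bot,eyes
import cv2,numpy as np
from h import *
ref=cv2.imread("pics/side_ref.png"); t=ref[156:193,228:270].astype(np.float32)
def look(save=None):
    s=bot.sense(); f=eyes.grab_frame("side")["frame"]
    if save: cv2.imwrite(save,f)
    m=cv2.matchTemplate(f[148:222,224:276].astype(np.float32),t,cv2.TM_CCOEFF_NORMED)
    _,v,_,(x,y)=cv2.minMaxLoc(m); o=0
    if 0<y<m.shape[0]-1: a,b,c=m[y-1:y+2,x]; o=(a-c)/2/(a-2*b+c)
    k=(proj('side',[.54,.13,.2])[1]-proj('side',[.54,.13,.25])[1])/50
    print(round(s["time_s"],2),"F",s["contact_force"].round(1),"z",s["tool_pos"][2].round(4),"drop mm",round((y+o-8)/k,1),"q",round(v,3))
E
python3 -c "from trk import *;look();look()"
```

```text
6.9 F [-1.3  2.3  2.8] z 0.1617 drop mm 3.3 q 0.787
6.95 F [-2.2  1.4  6.8] z 0.1613 drop mm 3.9 q 0.788
```

send_rows(targets="-1 0 0 0.0004 0")

```text
time_s: 7.1
tool_pos: [0.5194, -0.1894, 0.1612]
tool_rot: [180.0, 0.0, 162.5]
contact_force: [-2.7, 1.8, 8.3]
opening: -0.0001
finger_force: 3.8
```

```bash
python3 -c "from trk import *;look('pics/m1.png')"
```

```text
7.1 F [-2.7  1.8  8.3] z 0.1612 drop mm 5.9 q 0.796
```

send_rows(targets="-1 0 0 0.0004 0")

```text
time_s: 7.25
tool_pos: [0.5194, -0.1894, 0.1611]
tool_rot: [180.0, 0.0, 162.5]
contact_force: [-3.2, 2.9, 9.3]
opening: 0.0003
finger_force: 4.4
```

Run:
```python
from trk import *
look('pics/m2.png')
a=cv2.imread("pics/side_ref.png")[140:230,215:305];b=cv2.imread("pics/m2.png")[140:230,215:305]
cv2.imwrite("pics/m2c.png",cv2.resize(np.hstack([a,b]),None,fx=4.4,fy=4.4,interpolation=2))
```

```text
7.25 F [-3.2  2.9  9.3] z 0.1611 drop mm 8.0 q 0.825
```

View pics/m2c.png

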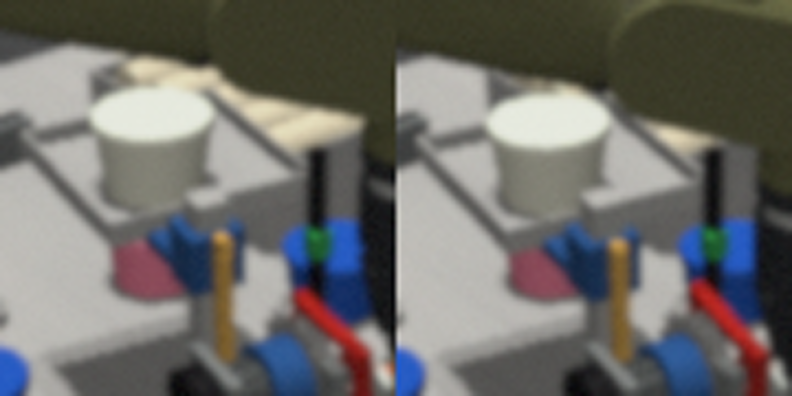

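The tub and tray have sunk about 8 mm (lid moved from crop row 115 to 123), upright, with the lever on the buffer. I'll hold and keep tracking.

send_rows(targets="-1 0 0 0.0001 0;-1 0 0 0 0;-1 0 0 0 0;-1 0 0 0 0;-1 0 0 0 0;-1 0 0 0 0;-1 0 0 0 0;-1 0 0 0 0;-1 0 0 0 0;-1 0 0 0 0")

```text
time_s: 8.3
tool_pos: [0.5195, -0.1894, 0.1611]
tool_rot: [180.0, 0.0, 162.5]
contact_force: [-3.3, 3.2, 8.8]
opening: 0.0
finger_force: 4.1
```

```bash
cat >> trk.py <<'E'
def drop(img):
    t=ref[163:191,234:268].astype(np.float32); m=cv2.matchTemplate(img[155:215,230:272].astype(np.float32),t,cv2.TM_CCOEFF_NORMED)
    _,v,_,(x,y)=cv2.minMaxLoc(m); a,b,c=m[y-1:y+2,x]; o=(a-c)/2/(a-2*b+c)
    k=(proj('side',[.54,.13,.2])[1]-proj('side',[.54,.13,.25])[1])/50
    print('tub drop',round((y+o-8)/k,1),round(v,3))
E
python3 -c "
from trk import *
look('pics/m3.png')
for n in ('side_ref','m1','m2','m3'): drop(cv2.imread(f'pics/{n}.png'))"
```

```text
8.3 F [-3.3  3.2  8.8] z 0.1611 drop mm 23.2 q 0.906
tub drop 0.0 1.0
tub drop 3.4 0.983
tub drop 5.1 0.972
tub drop 22.8 0.91
```

send_rows(targets="-1 0 0 0 0;-1 0 0 0 0;-1 0 0 0 0")

```text
time_s: 8.65
tool_pos: [0.5194, -0.1894, 0.1611]
tool_rot: [180.0, 0.0, 162.5]
contact_force: [-3.6, 2.1, 8.5]
opening: -0.0001
finger_force: 4.1
```

```bash
python3 -c "
from trk import *
look('pics/m4.png');drop(cv2.imread('pics/m4.png'))"
```

```text
8.65 F [-3.6  2.1  8.5] z 0.1611 drop mm 27.7 q 0.894
tub drop 27.9 0.915
```

send_rows(targets="-1 0 0 0 0;-1 0 0 -0.02 0;-1 0 0 -0.03 0;-1 0 0 -0.03 0;-1 0 0 -0.03 0;-1 0 0 0 0;-1 0 0 0 0;-1 0 0 0 0;-1 0 0 0 0;-1 0 0 0 0;-1 0 0 0 0;-1 0 0 0 0")

```text
time_s: 9.9
tool_pos: [0.519, -0.1895, 0.269]
tool_rot: [180.0, -0.0, 162.5]
contact_force: [0.6, 0.6, -0.0]
opening: -0.0001
finger_force: 0.0
```

```bash
python3 -c "
from trk import *
for i in '567':
    look(f'pics/m{i}.png');drop(cv2.imread(f'pics/m{i}.png'))
t=eyes.grab_frame('top')['frame'];s=cv2.imread('pics/m7.png')
cv2.imwrite('pics/m7c.png',np.hstack([cv2.resize(s[140:240,215:315],(400,400),interpolation=2),cv2.resize(t[165:265,180:280],(400,400),interpolation=2)]))"
```

```text
9.9 F [ 0.6  0.6 -0. ] z 0.269 drop mm 41.0 q 0.801
tub drop 40.1 0.906
9.95 F [ 0.2  0.1 -0.5] z 0.2692 drop mm 41.0 q 0.801
tub drop 40.1 0.906
10.0 F [ 0.2 -0.6  1.1] z 0.2693 drop mm 41.0 q 0.801
tub drop 40.1 0.906
```

View pics/m7c.png

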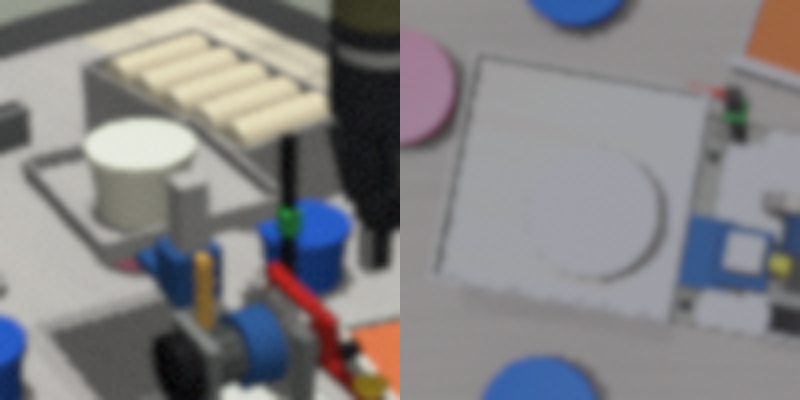

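The tray is at rest about 39–40 mm down (4 teeth), so the pointer is at z≈0.176 against the marker's 0.177. The tub stands upright (side crop 140,175), the pawl is down, and the arm is clear.

```bash
python3 -c "from station import bot; print(bot.finish_job())"
```

```text
the job is handed in; nothing more can be done
None
```

The tray sank about 39 mm (4 teeth) and stopped with its pointer within a few millimetres of the green marker's centre by camera measurement; the pawl is holding, the tub is upright, the arm is clear, and the job is handed in (no verdict was returned).

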